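# Latch a vial rack into the sample changer

### The arm

A 6-joint arm with a two-finger parallel gripper is mounted at the origin on the work surface. World frame = base frame: x ahead of the robot, y to its left, z up, the work surface at z = 0. Lengths are in m, angles in rad, forces in N, time in s.
With the tool pointing down it reaches from about 0.4 to 0.925 m from the base axis. Payload 12.5 kg.
Tool frame: the origin (TCP) lies at the very end of the fingers, on their centre line; the grasp point (between the pads) lies 19 mm behind it (grasp_offset is the distance from the TCP to the grasp point, in m); z points along the fingers, y is the line along which they close (so a half turn about z gives the same grasp; the last joint's range is limited). The gripper opens to 95 mm and grips with 3 to 60 N. Pads are 20 mm wide; open, the fingers measure 119 mm over their backs; the gripper's body (75 mm by 180 mm) begins 59 mm behind the grasp point.
Start: joints at [1.24, 0.491, 1.559, -0, 1.092, -0.106], TCP at [0.139, 0.609, 0.183] pointing down, gripper open.
Joint ranges: [-3.1, 3.1], [-0.84, 2.19], [0.05, 2.79], [-1.13, 4.28], [0.06, 2.93], [-2.69, 2.69]. Speed limits (rad/s): [2.22, 2.22, 2.79, 3.14, 3.14, 3.14].

### API

Orientations are given as a unit quaternion [x, y, z, w].
In Python, from workcell import * gives the robot as it stands.
- The arm moves only by the shell command python3 -m inch 'ROWS' [FORCE]. ROWS is JSON, a list of rows, each an object with "slide": the shift along the tool's x, y, z in mm, a list of three; "rot": the turn, a rotation vector about the tool's x, y, z in rad, a list of three; "claw": the finger opening in mm, from 0 to 95.1. In form: [{"slide": [dx, dy, dz], "rot": [ax, ay, az], "claw": claw}, ...]. A call has 1 to 8 rows; each row is the pose to reach, as a shift and turn from the pose commanded when the call began, along the tool's axes at that moment; what a row does not reach only later rows make up. A row lasts 1/12 s, in which the tool goes at most 41.7 mm and 7.16 degrees, less where a joint would pass 70% of its speed; a pose out of reach is approached as far as the arm can. A call with a gripper value outside its range is refused whole. The fingers move at their own pace and stop on an object; FORCE is the grip in N (left out, the last holds). Time passes only in rows, so rows that repeat a pose let the fingers close. It gives the time, the measured TCP pose, the force, the opening and the grip force at its end, in the units of the state.
- observe(): the state, without advancing time (a new reading comes with each control period).
- camera(name): name is "side" or "top"; returns the picture (420x560x3 uint8, red, green, blue); there is no depth.
- camera_params(name): a dict with "fx", "fy", "cx", "cy" (pixels), "R" (3x3) and "t" (3): a world point X has camera coordinates R X + t. Camera axes: x right, y down, z forward; pixel columns grow to the right and rows downward; lengths in m; the calibration is good to about 2 mm. A picture is of the moment at which its call begins. camera_params takes no time and is no camera call.
- finish_job(): hands the job in; it is judged then, once.
Trained networks look in the newest picture that a camera, given by its name, has taken for a name from the list of things; names that differ only in an ending like _2 or _b are one class to them, and where a whole thing is asked for, a point or a joint stands for the part that bears it (a point fixed in the world has none). Each returns a list of dicts, best first, with "score" (0 to 1); they miss things now and then, are a little off and sometimes report something else, mostly with a low value. They report only what shows in the picture. A call takes as long as a camera call. They do not tell look-alikes from the thing itself.
- find_in(camera, target): "bbox" ([left, top, right, bottom] in pixels, round what is visible of it).
- trace(camera, target): "mask" (420x560 bool, what is visible of it) and "bbox" ([left, top, right, bottom] in pixels, round what is visible of it).
- spot_point(camera, target): "location" ([column, row] in pixels: a listed point, or the origin of a listed thing).
The state is a dict: "t": time; "joint_pos": joint angles; "joint_vel": joint speeds; "joint_efforts": joint torques, N m; "tcp_pos": TCP position; "ee_rot": TCP orientation; "force": force on the tool from outside, world axes, zero at the start; "moment": the same for the moment, N m; "gripper_width": finger opening in m; "finger_force": force on a finger pad.
Only numpy, scipy, OpenCV 4.12 (cv2) and the standard library are available. Lean on these libraries where they do the work, as an engineer would, in place of code of your own. Each camera call takes 0.05 s, during which the arm holds its last target. There are 200 camera calls.

### The job

Load the loose vial rack into the empty lane of the sample changer: pick it up by its handle, stand it at the lane's mouth with its nose leading, then slide it in until the sprung catch snaps into the notch in its side and holds it against the sprung ejector. Feel for the click and go gently: do not ram the rack against the end block, and leave the other rack and the other things on the bench as they are. Let go when it is caught.

Things in the scene. Friction and masses are not known exactly. Their poses are not given: they have to be found in the camera images.
- rack_mid (a point): Centre of the loose vial rack's block, half-way up (17.5 mm over its underside). White plastic, 112 mm long (x), 36 mm wide (y), 35 mm high, about 0.26 kg, standing on the bench. x points to its nose (chamfered corners), which enters the lane first; the rear face is flat, with the handle near it. Three fixed glass vials stand up to 57 mm over its underside, clear of the handle by 8 mm.
- rack_handle (a point): Grip point on the rack's handle, an upright block 22 mm long (x), 12 mm thick (y), rising from 35 to 79 mm over the rack's underside. The point is 60 mm over the underside, on the rack's middle line, 42 mm behind its centre (-x); the handle ends 3 mm short of the rear face. Axes as the rack's.
- rack_notch (a point): The notch in the rack's right side (-y), open to the top, 7 mm deep and 36 mm long, into which the catch snaps. The point is the middle of its front wall (26 mm ahead of the rack's centre), which rests on the catch's tip when the rack is caught. Axes as the rack's.
- rack: The same loose rack; origin under its centre. Sliding it along the empty lane takes 1 to 3 N, with the catch riding on its side 4 to 8 N.
- full_rack: The other, identical rack, already standing in the left lane, 70 mm to the left of the empty one; origin under its centre. A bystander.
- changer: Sample changer, fixed to the bench: grey base 305 x 160 mm, 16 mm high, with two lanes along x and a white control housing (70 mm high, a needle column to 175 mm at its far end) along its left (+y) side. Origin under the plate, between the lanes. Pressing the rack on its end block (catch and ejector included) with more than 25 N is ramming.
- lane (a point): Empty (right) lane: point on its floor, 16 mm over the bench, on its middle line, where the parallel rails begin. x points into the lane, as the loaded rack's x does. Rails 20 mm high, 39 mm apart: 1.5 mm play each side of the rack. Before the point they flare over 30 mm to about 60 mm; before that the floor goes on as an open apron to 120 mm before the point.
- lane_end (a point): Point on the lane's floor 127 mm beyond the lane's mouth, near the aluminium end block, which carries catch and ejector together. The block is clamped where the last rack needed it, not measured: the catch snaps when the rack's centre is 33 to 76 mm beyond the lane's mouth, differing from run to run. 3 mm beyond the snap the rack stands hard on the block. Passing the catch takes up to 17 N.
- catch (a joint): Angle (rad) of the sprung catch right of the lane: a 44 mm steel pawl on an upright pivot, its tip pointing into the lane, 7.5 mm proud of the rail. 0 = sprung in, at rest or snapped into the notch; the passing rack holds it aside (about 0.1), sliding on its side, till the notch comes. It lets the rack in and blocks its way back.
- ejector (a joint): How far (m) the ejector, a black sprung plunger in the middle of the end block, is pushed in by the rack's nose. 0 = out; first touch about 5.5 mm before the snap; about 0.009 = rack hard on the block. A caught rack keeps it 4 to 5 mm in. Its spring gives 3 to 9 N.
- bottle: Glass reagent bottle with a blue cap, 68 mm diameter, 135 mm high, origin under its centre. A bystander.
- jar: White plastic jar, 60 mm diameter, 100 mm high, origin under its centre. A bystander.
- foam_stand: White foam block 160 x 70 x 60 mm with three orange-capped tubes up to 146 mm high, origin under its centre. A bystander.
Mind the look-alikes: they are no part of the job. What is shaped like the rack but pink is not meant.

How it is judged:
On the way, in this order (a step that is already met when the one before it is completed fails the run):
1. the rack stands upright on the lane's floor at the mouth, nose between the guides, not yet at the catch (x of rack_mid in the frame of lane between -0.095 and -0.022 m and y of rack_mid in the frame of lane between -0.02 and 0.02 m and z of rack_mid in the frame of lane below 0.0215 m and angle between the x axis of rack_mid and the x axis of lane, either way round below 0.3 rad and angle between rack_mid's own z axis and vertical below 0.12 rad and value of joint catch below 0.03 rad), for 0.1 s.
2. the rack, between the rails, pushes the catch aside (value of joint catch above 0.07 rad and x of rack_mid in the frame of lane above -0.03 m and y of rack_mid in the frame of lane between -0.006 and 0.006 m and z of rack_mid in the frame of lane below 0.024 m), for 0.05 s.
At the end, for the whole second after the job is handed in: The rack stands flat between the rails of the empty lane, held by the catch: the catch is sprung back in (under 0.05 rad) and the ejector is still pushed in more than 3 mm with nothing else holding the rack; the other rack is where it was (10 mm) (value of joint catch below 0.05 rad and value of joint ejector above 0.003 m and x of rack_mid in the frame of lane above 0.03 m and y of rack_mid in the frame of lane between -0.005 and 0.005 m and z of rack_mid in the frame of lane below 0.021 m and angle between the x axis of rack_mid and the x axis of lane, either way round below 0.08 rad and angle between rack_mid's own z axis and vertical below 0.06 rad and distance of full_rack from where it was at the start of the episode below 0.01 m); the robot touches nothing.
It fails at once if the rack is rammed into the end block: more than 25 N between the rack and the end block with its catch and ejector (contact force between rack and end_block above 25 N).
It fails at once if the rack is tipped over (angle between rack_mid's own z axis and vertical above 0.6 rad).
It fails at once if the other rack is pushed more than 15 mm (distance of full_rack from where it was at the start of the episode above 0.015 m).
It fails at once if a bystander on the bench is pushed more than 20 mm (distance of any of bottle, jar, foam_stand from where it was at the start of the episode above 0.02 m).
It also fails if it takes over 64 s, if anything falls off the work surface, if the arm or the gripper's body presses on something with over 40 N, if the wrist force passes 120 N, or if a joint passes its speed limit or range.

## Working session

There is one attempt and no reset: what is moved stays moved. The work goes in short steps, Python scripts to look and compute and a shell command to move; the robot and the scene stay as the last step left them, time stands still between calls to the robot, and variables do not carry over. Pictures are saved under pics/ and viewed, at most 10 in all, crops included, and the job is handed in when it is done.

```bash
mkdir -p pics; cat > h.py <<'E'
from workcell import *
import numpy as np, cv2
from scipy.spatial.transform import Rotation as Ro
def ray(c,uv,z):
    p=camera_params(c);R=np.array(p["R"]);t=np.array(p["t"])
    d=R.T@np.array([(uv[0]-p["cx"])/p["fx"],(uv[1]-p["cy"])/p["fy"],1]);o=-R.T@t
    return o+d*(z-o[2])/d[2]
def proj(c,X):
    p=camera_params(c);q=np.array(p["R"])@X+np.array(p["t"])
    return np.array([p["fx"]*q[0]/q[2]+p["cx"],p["fy"]*q[1]/q[2]+p["cy"]])
def tri(uvs):
    A=[];b=[]
    for c,uv in uvs.items():
        p=camera_params(c);R=np.array(p["R"]);t=np.array(p["t"])
        for k,f,cc in((0,p["fx"],p["cx"]),(1,p["fy"],p["cy"])):
            a=(uv[k]-cc)/f;A.append(R[k]-a*R[2]);b.append(a*t[2]-t[k])
    return np.linalg.lstsq(np.array(A),np.array(b),rcond=None)[0]
E
python3 - <<'E'
from h import *
ims=[]
for c in("top","side"):
    im=camera(c);cv2.imwrite(f"pics/{c}0.png",im[:,:,::-1])
    p=camera_params(c);R=np.array(p["R"]);print(c,-R.T@np.array(p["t"]),R[2],p["fx"])
    for n in("rack_mid","rack_handle","rack_notch","lane","lane_end","full_rack","changer"):
        print(n,[(round(d["score"],2),np.round(d["location"],1).tolist()) for d in spot_point(c,n)[:4]])
E
```

```text
top [ 0.29597045 -0.00724021  1.44733803] [ 0.16794394  0.0067292  -0.98577358] 436.9468461817821
rack_mid [(0.94, [414.0, 179.1]), (0.9, [354.5, 241.6]), (0.67, [332.8, 277.7]), (0.63, [378.1, 286.2])]
rack_handle [(0.98, [428.9, 182.1]), (0.95, [316.1, 159.2]), (0.86, [353.1, 247.7]), (0.7, [392.2, 293.8])]
rack_notch [(0.92, [372.6, 275.9]), (0.83, [410.8, 168.0]), (0.72, [313.7, 181.1]), (0.69, [361.0, 229.4])]
lane [(0.87, [252.6, 207.7]), (0.26, [366.4, 173.1])]
lane_end [(0.62, [244.3, 168.4])]
full_rack [(0.68, [232.1, 196.6])]
changer [(0.61, [241.8, 198.1])]
side [-0.18210743 -0.69222427  0.95499977] [ 0.54254257  0.51800815 -0.66129806] 533.8789032840883
rack_mid [(0.82, [258.5, 307.7]), (0.67, [344.1, 225.8]), (0.66, [328.0, 300.8]), (0.56, [303.7, 359.2])]
rack_handle [(0.93, [307.7, 365.0]), (0.86, [466.8, 301.3]), (0.76, [311.9, 294.4]), (0.62, [272.0, 306.8])]
rack_notch [(0.85, [338.8, 296.9]), (0.73, [249.6, 300.6]), (0.73, [458.5, 287.2]), (0.69, [309.7, 345.9])]
lane [(0.59, [251.1, 208.7])]
lane_end [(0.98, [279.3, 179.4])]
full_rack [(0.69, [243.8, 187.6])]
changer [(0.97, [250.1, 196.9])]
```

View pics/top0.png

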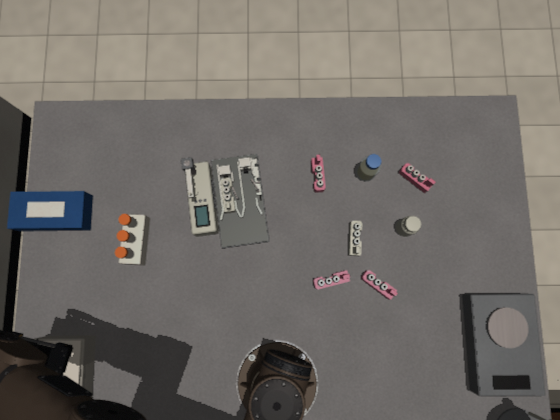

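View pics/side0.png

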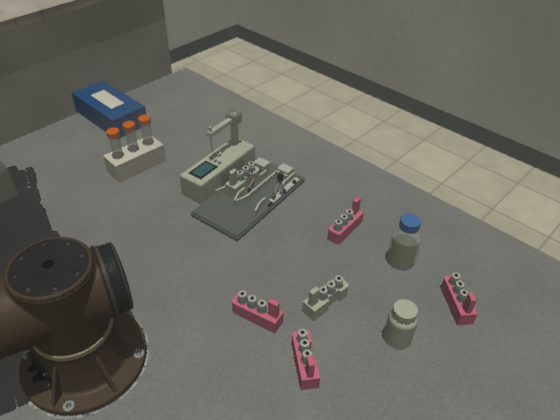

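The top view shows a white rack at about (355,238) among pink look-alikes at (319,173), (417,177), (331,279) and (379,284). The changer is at (240,200), with its empty right lane at about (250,205). In the side view the white rack is at (327,296). It is the only white loose rack, so it should be the one meant. I'll confirm that with an enlarged crop.

```bash
python3 - <<'E'
from h import *
t=cv2.imread("pics/top0.png");s=cv2.imread("pics/side0.png")
a=cv2.resize(t[210:270,320:390],(400,343),interpolation=3);b=cv2.resize(s[265:325,290:360],(400,343),interpolation=3)
c=cv2.resize(t[145:255,175:285],(250,250),interpolation=3);d=cv2.resize(s[130:240,175:310],(307,250),interpolation=3)
im=np.zeros((593,800,3),np.uint8);im[:343,:400]=a;im[:343,400:]=b;im[343:,:250]=c;im[343:,250:557]=d
cv2.imwrite("pics/c.png",im)
for c in("top","side"):
    camera(c)
    for n in("rack","rack_mid","rack_handle","rack_notch","lane","lane_end","changer","full_rack","bottle","jar","foam_stand"):
        print(c,n,[(round(d["score"],2),np.round(d["location"],1).tolist()) for d in spot_point(c,n)[:6]])
T=dict
P=lambda n,a,b:print(n,tri(dict(top=a,side=b)).round(4))
P("lane",(252.6,207.7),(251.1,208.7));P("end",(244.3,168.4),(279.3,179.4));P("mid",(354.5,241.6),(328,300.8))
P("handle",(353.1,247.7),(311.9,294.4));P("notch",(361,229.4),(338.8,296.9))
print("changer",ray("top",(241.8,198.1),0),ray("side",(250.1,196.9),0))
o=observe();print(o["ee_rot"],o["tcp_pos"],o["gripper_width"],o["t"])
E
```

```text
top rack [(0.92, [414.6, 178.8]), (0.85, [329.2, 278.9]), (0.82, [380.8, 287.3]), (0.65, [355.5, 241.0])]
top rack_mid [(0.98, [375.4, 283.6]), (0.97, [415.7, 177.4]), (0.92, [354.7, 237.7]), (0.59, [333.3, 277.6]), (0.59, [403.3, 229.0]), (0.58, [316.2, 174.7])]
top rack_handle [(0.84, [390.7, 291.3]), (0.74, [316.6, 156.8]), (0.59, [347.1, 273.4]), (0.57, [354.6, 250.0]), (0.4, [250.5, 204.6])]
top rack_notch [(0.92, [372.6, 276.9]), (0.79, [410.7, 166.4]), (0.73, [313.1, 180.5]), (0.62, [323.1, 276.2]), (0.6, [357.1, 228.8])]
top lane [(0.87, [251.0, 206.1])]
top lane_end [(0.82, [243.6, 168.8])]
top changer [(0.63, [241.8, 199.2])]
top full_rack [(0.63, [231.0, 196.8])]
top bottle [(0.97, [367.4, 176.2])]
top jar [(0.75, [402.9, 230.1])]
top foam_stand [(0.82, [135.5, 237.0])]
side rack [(0.91, [258.7, 315.4]), (0.74, [303.3, 362.4]), (0.73, [347.3, 234.7]), (0.61, [454.9, 302.8]), (0.53, [339.0, 294.2])]
side rack_mid [(0.68, [345.4, 224.0]), (0.67, [453.7, 302.1]), (0.61, [326.6, 300.2]), (0.57, [300.6, 360.2])]
side rack_handle [(0.8, [270.9, 307.9]), (0.67, [313.8, 295.3]), (
[... 219 characters left out ...]
, 295.3]), (0.57, [460.4, 286.9])]
side lane [(0.87, [251.5, 208.4]), (0.43, [326.0, 303.0])]
side lane_end [(0.96, [279.8, 178.8])]
side changer [(0.75, [247.7, 198.0]), (0.35, [136.5, 164.7])]
side full_rack []
side bottle [(0.8, [398.9, 259.8])]
side jar [(0.81, [395.6, 338.2]), (0.31, [277.6, 182.6])]
side foam_stand [(0.59, [136.1, 168.9])]
lane [0.5574 0.0767 0.0069]
end [0.6929 0.1034 0.0149]
mid [ 0.4472 -0.2651  0.0143]
handle [ 0.4188 -0.2489  0.0494]
notch [ 0.4799 -0.2813  0.0158]
changer [0.59551225 0.11107629 0.        ] [0.59146798 0.12153347 0.        ]
[ 1.12167621e-01  9.93689298e-01  5.37121289e-05 -8.48682342e-07] [0.13930311 0.60930712 0.18286518] 0.09561721077345743 2.0
```

View pics/c.png

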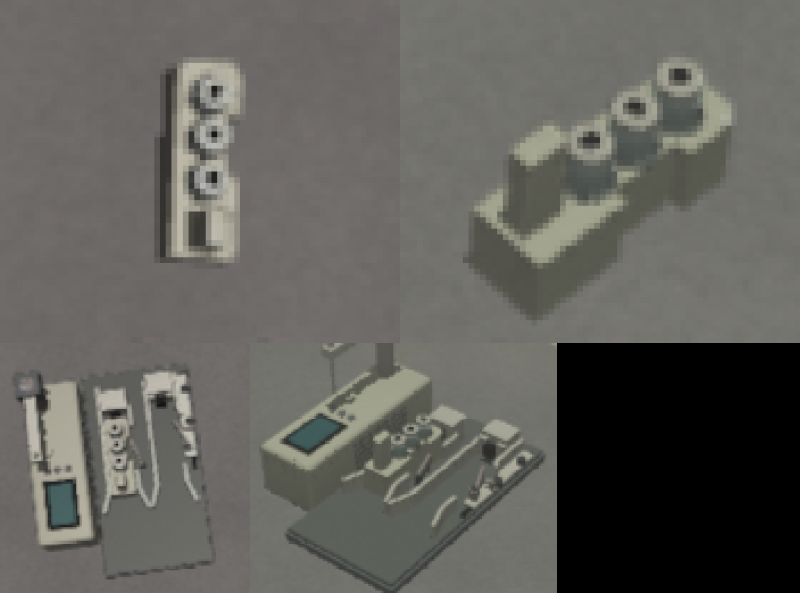

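The crop confirms it: the white rack's handle is towards the robot, its nose points +x and the notch is on its right. Next I work out yaw and positions from the block corners and the changer edges.

```bash
cat >> h.py <<'E'
def fit_rect(mask): return cv2.minAreaRect(np.argwhere(mask)[:,::-1].astype(np.float32))
E
python3 - <<'E'
from h import *
from scipy.optimize import least_squares
for q in((351.2,221),(362.5,221.4),(361.1,255.9),(349.4,255.2)):print(ray("top",q,.035).round(4))
print("plate")
for q in((269.2,241.4),(221.7,248)):print(ray("top",q,.016).round(4))
# lane & pose via joint fit of top/side points
def pose_fit(obs,x0):
    f=lambda v:np.concatenate([proj(c,np.array([v[0]+np.cos(v[2])*l[0]-np.sin(v[2])*l[1],v[1]+np.sin(v[2])*l[0]+np.cos(v[2])*l[1],l[2]]))-uv for c,l,uv in obs])
    r=least_squares(f,x0,loss="soft_l1");print(r.x.round(4),r.fun.round(1))
T,S="top","side"
pose_fit([(T,(0,0,.0175),(354.6,239.7)),(S,(0,0,.0175),(327.3,300.5)),(T,(-.042,0,.06),(353.9,248.9)),(S,(-.042,0,.06),(312.9,294.9)),(T,(.026,-.018,.0175),(359,229.1)),(S,(.026,-.018,.0175),(338.1,296.1)),
 (T,(.056,.018,.035),(351.2,221)),(T,(.056,-.018,.035),(362.5,221.4)),(T,(-.056,-.018,.035),(361.1,255.9)),(T,(-.056,.018,.035),(349.4,255.2))],[.45,-.26,0])
pose_fit([(T,(0,0,.016),(251.8,206.9)),(S,(0,0,.016),(251.3,208.5)),(T,(.127,0,.016),(244,168.6)),(S,(.127,0,.016),(279.5,179.1)),(T,(-.12,-.045,.016),(269.2,241.4))],[.55,.07,.19])
R=Ro.from_quat(observe()["ee_rot"]).as_matrix();print(R.round(3))
E
```

```text
[ 0.5082 -0.2494  0.035 ]
[ 0.5065 -0.2861  0.035 ]
[ 0.3942 -0.2768  0.035 ]
[ 0.3969 -0.2393  0.035 ]
plate
[0.446  0.0191 0.016 ]
[0.4258 0.1752 0.016 ]
[ 0.4523 -0.2609 -0.0857] [-0.1 -1.1 -1.8 -2.5  2.3  1.4  0.3  0.6  1.3  2.1  1.4  0.7 -0.5 -0.4
 -0.8 -0.  -0.9 -0.2 -0.3 -0.4]
[0.5607 0.0814 0.1525] [-1.5  0.4  1.  -4.   0.6  2.2 -0.3  1.3  0.1 -0.9]
[[-0.975  0.223  0.   ]
 [ 0.223  0.975  0.   ]
 [ 0.     0.    -1.   ]]
```

```bash
python3 -m inch '[{"slide":[-96,-60,-117],"rot":[0,0,-0.07],"claw":60},{"slide":[-192,-119,-117],"rot":[0,0,-0.137],"claw":60},{"slide":[-192,-119,-117],"rot":[0,0,-0.137],"claw":60},{"slide":[-192,-119,-117],"rot":[0,0,-0.137],"claw":60},{"slide":[-192,-119,-117],"rot":[0,0,-0.137],"claw":60},{"slide":[-192,-119,-117],"rot":[0,0,-0.137],"claw":60},{"slide":[-192,-119,-117],"rot":[0,0,-0.137],"claw":60},{"slide":[-192,-119,-117],"rot":[0,0,-0.137],"claw":60}]' 20
```

```text
t: 2.67
tcp_pos: [0.3016, 0.4494, 0.3012]
ee_rot: [0.046, 0.999, 0.001, 0.001]
force: [0.5, 0.7, 0.5]
gripper_width: 0.0601
finger_force: 0.0
```

```bash
python3 - <<'E'
from h import *
t=cv2.imread("pics/top0.png")
def draw(im,c,x,y,a):
    W=lambda l:tuple((proj(c,np.array([x+np.cos(a)*l[0]-np.sin(a)*l[1],y+np.sin(a)*l[0]+np.cos(a)*l[1],l[2]]))*16*6).astype(int)-np.array(off)*96)
    for s in(-1,1):
        cv2.line(im,W((0,s*.0195,.036)),W((.12,s*.0195,.036)),(0,0,255),1,16,4)
        cv2.line(im,W((0,s*.0195,.036)),W((-.03,s*.03,.036)),(0,255,0),1,16,4)
    cv2.line(im,W((-.12,-.045,.016)),W((.185,-.045,.016)),(255,0,0),1,16,4)
    cv2.line(im,W((-.12,-.045,.016)),W((-.12,.115,.016)),(255,0,0),1,16,4)
off=(180,150);im=cv2.resize(t[150:250,180:280],(600,600),interpolation=2)
draw(im,"top",.562,.078,.13);cv2.imwrite("pics/lane.png",im)
E
```

```text
(no output)
```

View pics/lane.png

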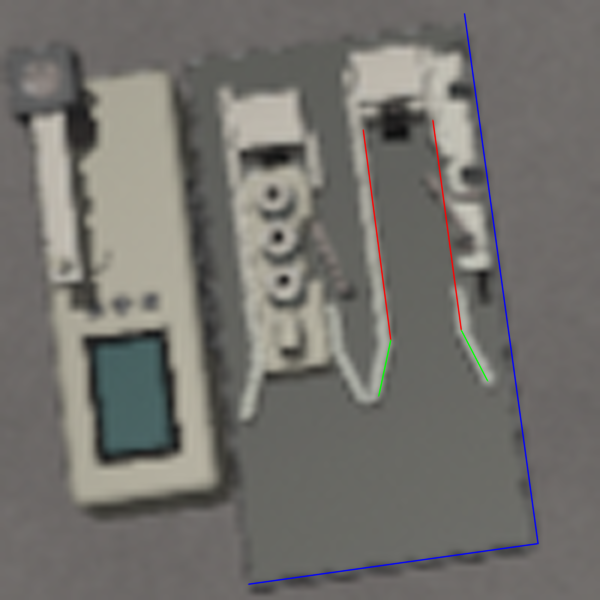

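The overlay fits the rails and plate edges well, so the lane mouth is at about (0.562, 0.078) with yaw 0.13.

```bash
python3 -m inch '[{"slide":[-179,-334,0],"rot":[0,0,0],"claw":60},{"slide":[-179,-334,0],"rot":[0,0,0],"claw":60},{"slide":[-179,-334,0],"rot":[0,0,0],"claw":60},{"slide":[-179,-334,0],"rot":[0,0,0],"claw":60},{"slide":[-179,-334,0],"rot":[0,0,0],"claw":60},{"slide":[-179,-334,0],"rot":[0,0,0],"claw":60},{"slide":[-179,-334,0],"rot":[0,0,0],"claw":60},{"slide":[-173,-696,0],"rot":[0,0,0],"claw":60}]'; python3 -c "
from workcell import *
print(observe()['tcp_pos'])"
```

```text
t: 3.33
tcp_pos: [0.4157, 0.14, 0.2989]
ee_rot: [0.043, 0.999, 0.0, -0.0]
force: [1.0, -0.1, 0.6]
gripper_width: 0.0598
finger_force: 0.0
[0.41572967 0.13998915 0.29892976]
```

```bash
python3 -m inch '[{"slide":[-45,-200,0],"rot":[0,0,0],"claw":60},{"slide":[-45,-200,0],"rot":[0,0,0],"claw":60},{"slide":[-45,-200,0],"rot":[0,0,0],"claw":60},{"slide":[-45,-200,0],"rot":[0,0,0],"claw":60},{"slide":[-30,-398,0],"rot":[0,0,0],"claw":60},{"slide":[-30,-398,0],"rot":[0,0,0],"claw":60},{"slide":[-30,-398,0],"rot":[0,0,0],"claw":60},{"slide":[-30,-398,0],"rot":[0,0,0],"claw":60}]'; python3 -m inch '[{"slide":[0,-70,0],"rot":[0,0,0],"claw":60},{"slide":[0,-70,0],"rot":[0,0,0],"claw":60},{"slide":[0,-70,0],"rot":[0,0,0],"claw":60}]'
```

```text
t: 4.0
tcp_pos: [0.4171, -0.1909, 0.2992]
ee_rot: [0.043, 0.999, 0.0, -0.0]
force: [1.6, 0.4, 0.8]
gripper_width: 0.0601
finger_force: 0.0
t: 4.25
tcp_pos: [0.4112, -0.2631, 0.2984]
ee_rot: [0.045, 0.999, 0.0, -0.001]
force: [-0.8, 0.2, -0.6]
gripper_width: 0.0596
finger_force: 0.0
```

```bash
python3 -m inch '[{"slide":[1,4,190],"rot":[0,0,0],"claw":50},{"slide":[1,4,190],"rot":[0,0,0],"claw":50},{"slide":[1,4,190],"rot":[0,0,0],"claw":50},{"slide":[1,4,190],"rot":[0,0,0],"claw":50},{"slide":[1,4,190],"rot":[0,0,0],"claw":50},{"slide":[1,4,190],"rot":[0,0,0],"claw":50}]'; python3 - <<'E'
from h import *
camera("top");im=camera("side");o=observe();print(o["tcp_pos"],o["ee_rot"])
cv2.imwrite("pics/g.png",cv2.resize(im[200:350,240:440,::-1],(800,600),interpolation=2))
E
```

```text
t: 4.75
tcp_pos: [0.4091, -0.2527, 0.1053]
ee_rot: [0.043, 0.999, 0.003, -0.003]
force: [0.7, 0.2, 0.3]
gripper_width: 0.0502
finger_force: 0.0
[ 0.41098475 -0.25479652  0.10970642] [ 4.33306380e-02  9.99060398e-01  6.20995765e-04 -6.26103262e-04]
```

View pics/g.png

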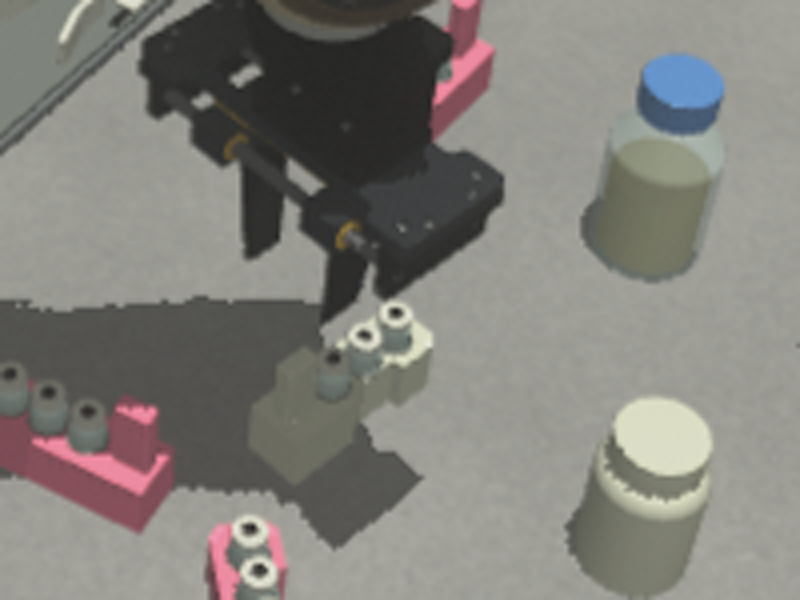

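```bash
python3 - <<'E'
from h import *
print(proj("side",np.array([.411,-.2548,.079])),proj("side",np.array([.411,-.2548,.11])))
print(ray("side",(314.2,288.7),.079))
print("top handle centre", ray("top",(320+208/5.714,210+230/5.714),.079))
E
```

```text
[313.01290639 288.90865715] [313.92703407 279.22671149]
[ 0.41318867 -0.25622359  0.079     ]
top handle centre [ 0.40894134 -0.2544938   0.079     ]
```

The side picture shows the fingers straddling the handle, whose top is at about (314,289). The TCP projects to (313,289), so it is aligned. Descend and grip.

```bash
python3 -m inch '[{"slide":[0,0,35],"rot":[0,0,0],"claw":50},{"slide":[0,0,67],"rot":[0,0,0],"claw":50},{"slide":[0,0,67],"rot":[0,0,0],"claw":50},{"slide":[0,0,67],"rot":[0,0,0],"claw":8},{"slide":[0,0,67],"rot":[0,0,0],"claw":8},{"slide":[0,0,67],"rot":[0,0,0],"claw":8},{"slide":[0,0,67],"rot":[0,0,0],"claw":8},{"slide":[0,0,67],"rot":[0,0,0],"claw":8}]' 30; python3 -m inch '[{"slide":[0,0,0],"rot":[0,0,0],"claw":8},{"slide":[0,0,0],"rot":[0,0,0],"claw":8},{"slide":[0,0,0],"rot":[0,0,0],"claw":8},{"slide":[0,0,0],"rot":[0,0,0],"claw":8}]' 40
```

```text
t: 5.52
tcp_pos: [0.411, -0.2561, 0.0441]
ee_rot: [0.044, 0.999, -0.001, 0.001]
force: [0.0, -0.2, 0.2]
gripper_width: 0.0221
finger_force: 0.0
t: 5.85
tcp_pos: [0.4107, -0.2561, 0.0433]
ee_rot: [0.044, 0.999, -0.0, 0.0]
force: [-2.1, -1.1, 7.2]
gripper_width: 0.0111
finger_force: 40.0
```

```bash
python3 -m inch '[{"slide":[0,0,-20],"rot":[0,0,0],"claw":8},{"slide":[0,0,-55],"rot":[0,0,0],"claw":8},{"slide":[0,0,-90],"rot":[0,0,0],"claw":8},{"slide":[0,30,-90],"rot":[0,0,-0.04],"claw":8},{"slide":[0,70,-90],"rot":[0,0,-0.10],"claw":8},{"slide":[0,110,-90],"rot":[0,0,-0.15],"claw":8},{"slide":[0,150,-90],"rot":[0,0,-0.20],"claw":8},{"slide":[0,190,-90],"rot":[0,0,-0.218],"claw":8}]'; python3 -c "
from workcell import *
o=observe();print(o['tcp_pos'],o['ee_rot'],o['force'],o['gripper_width'])"
```

```text
t: 6.52
tcp_pos: [0.4264, -0.0647, 0.1327]
ee_rot: [-0.066, 0.998, 0.0, -0.0]
force: [1.1, -0.5, -3.5]
gripper_width: 0.0111
finger_force: 40.0
[ 0.42641922 -0.06469814  0.13266071] [-6.60874077e-02  9.97813725e-01  2.32395453e-04 -4.13607456e-04] [ 1.05316847 -0.45284759 -3.53984341] 0.011071028831795749
```

```bash
python3 -m inch '[{"slide":[-12,35,0],"rot":[0,0,0],"claw":8},{"slide":[-22,75,0],"rot":[0,0,0],"claw":8},{"slide":[-32,110,0],"rot":[0,0,0],"claw":8},{"slide":[-36,124,20],"rot":[0,0,0],"claw":8},{"slide":[-36,124,50],"rot":[0,0,0],"claw":8},{"slide":[-36,124,50],"rot":[0,0,0],"claw":8},{"slide":[-36,124,50],"rot":[0,0,0],"claw":8}]'; python3 - <<'E'
from h import *
ims=[cv2.resize(camera(c)[r:r+120,q:q+160,::-1],(400,300),interpolation=2) for c,r,q in(("top",150,180),("side",140,180))]
cv2.imwrite("pics/m.png",np.hstack(ims));o=observe();print(o["tcp_pos"],o["ee_rot"],o["force"])
for c in("top","side"):print(c,[[(round(d["score"],2),np.round(d["location"],1).tolist()) for d in spot_point(c,n)[:6]] for n in("rack_mid","rack_handle","rack_notch")])
E
```

```text
t: 7.1
tcp_pos: [0.4456, 0.0612, 0.0821]
ee_rot: [-0.065, 0.998, 0.0, -0.002]
force: [0.5, -1.1, -2.9]
gripper_width: 0.0111
finger_force: 40.0
[0.44704294 0.06068166 0.08368038] [-6.46473573e-02  9.97908164e-01  1.72690566e-05  1.20340150e-04] [-0.1167648   0.65794354 -3.27304891]
top [[(0.96, [415.4, 177.0]), (0.86, [377.1, 285.9]), (0.58, [319.0, 176.6])], [(0.97, [315.4, 160.0]), (0.9, [342.5, 276.3]), (0.77, [390.5, 294.6]), (0.76, [431.0, 181.4])], [(0.86, [313.9, 180.8]), (0.83, [320.6, 274.9]), (0.76, [373.0, 275.2]), (0.69, [411.7, 169.9])]]
side [[(0.95, [346.6, 225.5]), (0.88, [457.3, 300.1]), (0.81, [305.1, 360.0]), (0.79, [238.2, 210.3]), (0.66, [256.8, 310.9])], [(0.91, [228.1, 207.6]), (0.9, [308.3, 365.9]), (0.85, [271.9, 306.6]), (0.72, [358.1, 200.1]), (0.66, [468.4, 303.4])], [(0.91, [333.2, 228.0]), (0.85, [307.9, 347.0]), (0.81, [246.8, 205.2]), (0.78, [460.2, 289.3]), (0.6, [248.4, 300.1])]]
```

View pics/m.png

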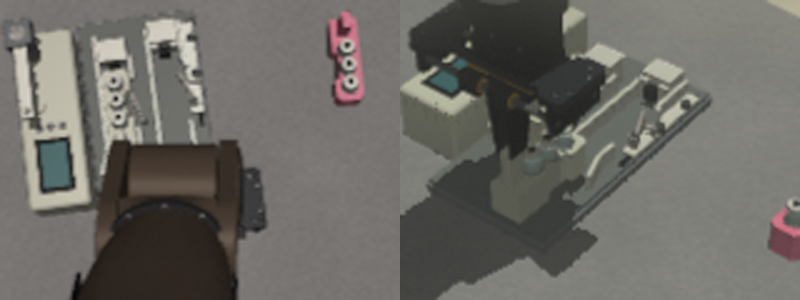

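The rack hangs nose-forward above the apron, with the block around (238,210) in the side picture. Lower it to the floor.

```bash
python3 -m inch '[{"slide":[0,2.5,12],"rot":[0,0,0],"claw":8},{"slide":[0,2.5,20],"rot":[0,0,0],"claw":8},{"slide":[0,2.5,23],"rot":[0,0,0],"claw":8},{"slide":[0,2.5,24],"rot":[0,0,0],"claw":8},{"slide":[0,2.5,24],"rot":[0,0,0],"claw":8},{"slide":[0,2.5,24],"rot":[0,0,0],"claw":8}]'; python3 -c "
from workcell import *
o=observe();print(o['tcp_pos'],o['ee_rot'],o['force'],o['moment'])"
```

```text
t: 8.0
tcp_pos: [0.4468, 0.0634, 0.0594]
ee_rot: [-0.065, 0.998, -0.0, 0.001]
force: [-1.4, -1.2, 4.7]
gripper_width: 0.0113
finger_force: 40.0
[0.4468335  0.0634485  0.05936598] [-6.50010674e-02  9.97885064e-01 -3.71307751e-05  5.09537082e-04] [-1.44758058 -1.23687822  4.6760798 ] [-0.14554449  0.21201625 -0.06423179]
```

```bash
python3 -m inch '[{"slide":[-3,0,-0.4],"rot":[0,0,0],"claw":8},{"slide":[-8,0,-0.4],"rot":[0,0,0],"claw":8},{"slide":[-14,0,-0.4],"rot":[0,0,0],"claw":8},{"slide":[-20,0,-0.4],"rot":[0,0,0],"claw":8},{"slide":[-25,0,-0.4],"rot":[0,0,0],"claw":8},{"slide":[-30,0,-0.4],"rot":[0,0,0],"claw":8},{"slide":[-32,0,-0.4],"rot":[0,0,0],"claw":8},{"slide":[-32,0,-0.4],"rot":[0,0,0],"claw":8}]'; python3 -c "
from workcell import *
o=observe();print(o['tcp_pos'],o['ee_rot'],o['force'],o['moment'])"
```

```text
t: 8.67
tcp_pos: [0.4793, 0.0681, 0.0594]
ee_rot: [-0.065, 0.998, 0.0, 0.001]
force: [0.5, 1.9, 3.9]
gripper_width: 0.0111
finger_force: 40.1
[0.47929181 0.068104   0.05941035] [-6.52413667e-02  9.97869321e-01  9.47444459e-05  6.10964557e-04] [0.49063345 1.86173211 3.86293539] [ 0.56186811 -0.1781912   0.20963627]
```

```bash
python3 -m inch '[{"slide":[-4,0.3,0],"rot":[0,0,0],"claw":8},{"slide":[-9,0.3,0],"rot":[0,0,0],"claw":8},{"slide":[-14,0.3,0],"rot":[0,0,0],"claw":8},{"slide":[-20,0.3,0],"rot":[0,0,0],"claw":8},{"slide":[-26,0.3,0],"rot":[0,0,0],"claw":8},{"slide":[-32,0.3,0],"rot":[0,0,0],"claw":8},{"slide":[-34,0.3,0],"rot":[0,0,0],"claw":8},{"slide":[-34,0.3,0],"rot":[0,0,0],"claw":8}]'; cat > s.py <<'E'
from h import *
L=np.array([.562,.0785]);a=.13;R=np.array([[np.cos(a),np.sin(a)],[-np.sin(a),np.cos(a)]])
o=observe();q=o["ee_rot"];print("lane xy mm",(1e3*(R@(o["tcp_pos"][:2]-L))).round(1),"z",o["tcp_pos"][2].round(4),"yaw",round(-2*q[0]/q[1],4),"F fwd/left/up",(R@np.array(o["force"])[:2]).round(1),round(o["force"][2],1),"M",np.round(o["moment"],2),"t",o["t"],o["gripper_width"])
E
python3 s.py
```

```text
t: 9.33
tcp_pos: [0.5128, 0.0728, 0.0594]
ee_rot: [-0.065, 0.998, 0.0, 0.001]
force: [0.8, 3.5, 4.1]
gripper_width: 0.0113
finger_force: 40.1
lane xy mm [-49.5   0.7] z 0.0594 yaw 0.1306 F fwd/left/up [1.2 3.3] 4.1 M [ 0.58 -0.22  0.17] t 9.3333 0.011315025323172107
```

```bash
python3 -m inch '[{"slide":[0,0.8,-0.2],"rot":[0,0,0],"claw":8},{"slide":[0,0.8,-0.2],"rot":[0,0,0],"claw":8},{"slide":[0,0.8,-0.2],"rot":[0,0,0],"claw":8}]';python3 s.py; python3 -m inch '[{"slide":[-3,0.6,0],"rot":[0,0,0],"claw":8},{"slide":[-6,0.6,0],"rot":[0,0,0],"claw":8},{"slide":[-8,0.6,0],"rot":[0,0,0],"claw":8},{"slide":[-8,0.6,0],"rot":[0,0,0],"claw":8}]';python3 s.py
```

```text
t: 9.58
tcp_pos: [0.512, 0.0733, 0.0594]
ee_rot: [-0.065, 0.998, 0.0, 0.0]
force: [0.6, 0.8, 1.3]
gripper_width: 0.0113
finger_force: 40.0
lane xy mm [-50.2   1.4] z 0.0594 yaw 0.1304 F fwd/left/up [0.7 0.7] 1.3 M [ 0.31 -0.23  0.05] t 9.5833 0.011277712142873767
t: 9.92
tcp_pos: [0.5201, 0.0749, 0.0594]
ee_rot: [-0.065, 0.998, 0.0, 0.0]
force: [0.9, -0.1, 1.6]
gripper_width: 0.0109
finger_force: 40.0
lane xy mm [-42.    1.9] z 0.0594 yaw 0.1303 F fwd/left/up [ 0.9 -0.2] 1.6 M [ 0.15 -0.26 -0.01] t 9.9167 0.01092021402355537
```

```bash
python3 -m inch '[{"slide":[-2,0,0],"rot":[0,0,0],"claw":8},{"slide":[-4,0,0],"rot":[0,0,0],"claw":8},{"slide":[-6,0,0],"rot":[0,0,0],"claw":8},{"slide":[-8,0,0],"rot":[0,0,0],"claw":8}]';python3 s.py; python3 -m inch '[{"slide":[-2,0,0],"rot":[0,0,0],"claw":8},{"slide":[-4,0,0],"rot":[0,0,0],"claw":8},{"slide":[-6,0,0],"rot":[0,0,0],"claw":8}]';python3 s.py
```

```text
t: 10.25
tcp_pos: [0.5276, 0.076, 0.0594]
ee_rot: [-0.065, 0.998, 0.0, -0.0]
force: [-1.7, 0.7, 3.0]
gripper_width: 0.0109
finger_force: 40.0
lane xy mm [-34.4   2. ] z 0.0594 yaw 0.1304 F fwd/left/up [-1.6  0.9] 3.0 M [ 0.06  0.12 -0.03] t 10.25 0.01091196144352764
t: 10.5
tcp_pos: [0.5336, 0.0768, 0.0594]
ee_rot: [-0.065, 0.998, 0.0, -0.0]
force: [-0.4, -0.1, 2.1]
gripper_width: 0.0115
finger_force: 40.0
lane xy mm [-28.4   2. ] z 0.0594 yaw 0.1304 F fwd/left/up [-0.4 -0. ] 2.1 M [0.06 0.14 0.05] t 10.5 0.011488040632830475
```

```bash
python3 -m inch '[{"slide":[-1.5,0,0],"rot":[0,0,0],"claw":8},{"slide":[-3,0,0],"rot":[0,0,0],"claw":8},{"slide":[-4.5,0,0],"rot":[0,0,0],"claw":8},{"slide":[-6,0,0],"rot":[0,0,0],"claw":8}]';python3 s.py|grep lane; python3 -m inch '[{"slide":[-1.5,0,0],"rot":[0,0,0],"claw":8},{"slide":[-3,0,0],"rot":[0,0,0],"claw":8},{"slide":[-4.5,0,0],"rot":[0,0,0],"claw":8},{"slide":[-6,0,0],"rot":[0,0,0],"claw":8}]';python3 s.py
```

```text
t: 10.83
tcp_pos: [0.5395, 0.0776, 0.0594]
ee_rot: [-0.065, 0.998, 0.0, -0.0]
force: [-0.5, 0.3, 3.1]
gripper_width: 0.011
finger_force: 40.0
lane xy mm [-22.4   2. ] z 0.0594 yaw 0.1303 F fwd/left/up [-0.5  0.3] 3.1 M [ 0.07  0.18 -0.  ] t 10.8333 0.011046066738407842
t: 11.17
tcp_pos: [0.5454, 0.0783, 0.0594]
ee_rot: [-0.065, 0.998, 0.0, -0.0]
force: [-2.2, 0.6, 2.3]
gripper_width: 0.0112
finger_force: 40.0
lane xy mm [-16.4   2. ] z 0.0594 yaw 0.1304 F fwd/left/up [-2.1  0.9] 2.3 M [ 0.2   0.32 -0.  ] t 11.1667 0.011245622944903302
```

```bash
for i in 1 ; do python3 -m inch '[{"slide":[-1.5,0,0],"rot":[0,0,0],"claw":8},{"slide":[-3,0,0],"rot":[0,0,0],"claw":8},{"slide":[-4,0,0],"rot":[0,0,0],"claw":8}]'|head -1;python3 s.py; done; python3 -m inch '[{"slide":[-1,0,0],"rot":[0,0,0],"claw":8},{"slide":[-2,0,0],"rot":[0,0,0],"claw":8},{"slide":[-3,0,0],"rot":[0,0,0],"claw":8}]'|head -1;python3 s.py
```

```text
t: 11.42
lane xy mm [-12.8   2.2] z 0.0594 yaw 0.1306 F fwd/left/up [-4.1  2.3] 5.7 M [0.53 0.77 0.17] t 11.4167 0.010903275542403881
t: 11.67
lane xy mm [-9.8  2.2] z 0.0595 yaw 0.1306 F fwd/left/up [-4.   3.4] 4.9 M [0.56 0.83 0.24] t 11.6667 0.011153382141401012
```

The catch is now touching: left and forward forces are rising.

```bash
python3 -m inch '[{"slide":[-1,0,0],"rot":[0,0,0],"claw":8},{"slide":[-2,0,0],"rot":[0,0,0],"claw":8},{"slide":[-3,0,0],"rot":[0,0,0],"claw":8}]'|head -1;python3 s.py;python3 -m inch '[{"slide":[-1,0,0],"rot":[0,0,0],"claw":8},{"slide":[-2,0,0],"rot":[0,0,0],"claw":8},{"slide":[-3,0,0],"rot":[0,0,0],"claw":8}]'|head -1;python3 s.py
```

```text
t: 11.92
lane xy mm [-6.8  2.3] z 0.0595 yaw 0.1307 F fwd/left/up [-4.3  4.1] 5.2 M [0.72 0.86 0.27] t 11.9167 0.011220667906671724
t: 12.17
lane xy mm [-3.9  2.3] z 0.0595 yaw 0.1307 F fwd/left/up [-4.5  3.5] 5.6 M [0.66 0.91 0.28] t 12.1667 0.011000638810360801
```

```bash
python3 -m inch '[{"slide":[-1,0,0],"rot":[0,0,0],"claw":8},{"slide":[-2,0,0],"rot":[0,0,0],"claw":8},{"slide":[-3,0,0],"rot":[0,0,0],"claw":8}]'|head -1;python3 s.py;python3 -m inch '[{"slide":[-1,0,0],"rot":[0,0,0],"claw":8},{"slide":[-2,0,0],"rot":[0,0,0],"claw":8},{"slide":[-3,0,0],"rot":[0,0,0],"claw":8}]'|head -1;python3 s.py
```

```text
t: 12.42
lane xy mm [-0.9  2.4] z 0.0595 yaw 0.1307 F fwd/left/up [-5.1  3.3] 6.0 M [0.72 1.01 0.26] t 12.4167 0.01113202341245073
t: 12.67
lane xy mm [2.5 2.2] z 0.0595 yaw 0.1306 F fwd/left/up [-3.7  3. ] 4.8 M [0.68 0.6  0.26] t 12.6667 0.011327433397636753
```

```bash
python3 - <<'E'
from h import *
im=camera("side");cv2.imwrite("pics/k.png",cv2.resize(im[140:220,220:327,::-1],(800,598),interpolation=2))
E
```

```text
(no output)
```

View pics/k.png

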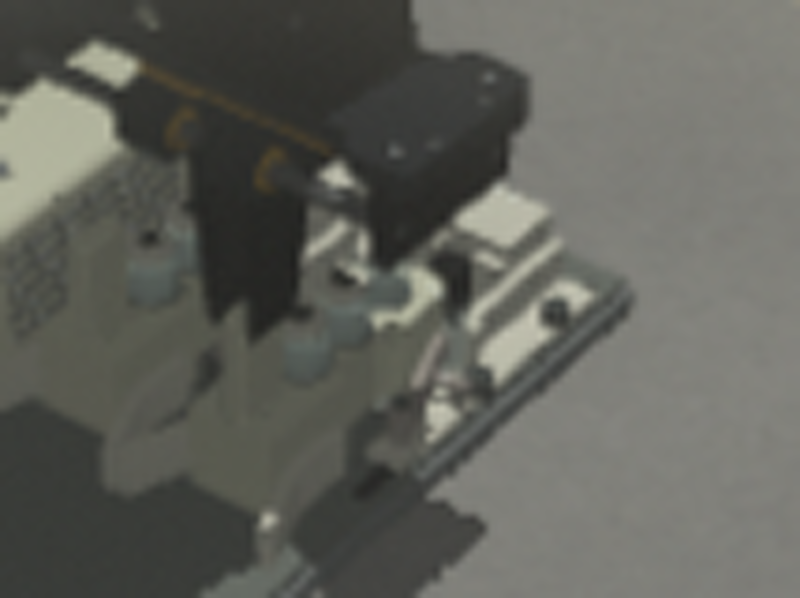

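The side picture shows the nose at crop (435,290), just short of the black ejector at (455,275). The pawl, at about (427,365), lies along the rack's side. From here I use small steps.

```bash
python3 -m inch '[{"slide":[-1,0,0],"rot":[0,0,0],"claw":8},{"slide":[-2,0,0],"rot":[0,0,0],"claw":8},{"slide":[-2,0,0],"rot":[0,0,0],"claw":8}]'|head -1;python3 s.py;python3 -m inch '[{"slide":[-1,0,0],"rot":[0,0,0],"claw":8},{"slide":[-2,0,0],"rot":[0,0,0],"claw":8},{"slide":[-2,0,0],"rot":[0,0,0],"claw":8}]'|head -1;python3 s.py
```

```text
t: 12.97
lane xy mm [4.8 2.1] z 0.0595 yaw 0.1305 F fwd/left/up [-1.8  4. ] 4.1 M [0.87 0.39 0.27] t 12.9667 0.011053427347413847
t: 13.22
lane xy mm [6.7 2.1] z 0.0595 yaw 0.1304 F fwd/left/up [-2.   4.2] 5.0 M [0.82 0.39 0.3 ] t 13.2167 0.011107919693250905
```

```bash
python3 -m inch '[{"slide":[-1,0,0],"rot":[0,0,0],"claw":8},{"slide":[-2,0,0],"rot":[0,0,0],"claw":8},{"slide":[-2,0,0],"rot":[0,0,0],"claw":8}]'|head -1;python3 s.py;python3 -m inch '[{"slide":[-1,0,0],"rot":[0,0,0],"claw":8},{"slide":[-1.5,0,0],"rot":[0,0,0],"claw":8},{"slide":[-1.5,0,0],"rot":[0,0,0],"claw":8}]'|head -1;python3 s.py
```

```text
t: 13.47
lane xy mm [8.7 2.1] z 0.0595 yaw 0.1304 F fwd/left/up [-2.9  4.4] 5.5 M [0.87 0.45 0.29] t 13.4667 0.011347020021601789
t: 13.72
lane xy mm [10.1  2.1] z 0.0595 yaw 0.1304 F fwd/left/up [-3.5  3.1] 5.0 M [0.81 0.52 0.29] t 13.7167 0.011194341728872629
```

```bash
python3 -m inch '[{"slide":[-1,0,0],"rot":[0,0,0],"claw":8},{"slide":[-1.5,0,0],"rot":[0,0,0],"claw":8},{"slide":[-1.5,0,0],"rot":[0,0,0],"claw":8}]'|head -1;python3 s.py;python3 -m inch '[{"slide":[-1,0,0],"rot":[0,0,0],"claw":8},{"slide":[-1.5,0,0],"rot":[0,0,0],"claw":8},{"slide":[-1.5,0,0],"rot":[0,0,0],"claw":8}]'|head -1;python3 s.py
```

```text
t: 13.97
lane xy mm [11.6  2.1] z 0.0595 yaw 0.1303 F fwd/left/up [-2.2  4.1] 5.5 M [0.83 0.58 0.22] t 13.9667 0.010877981978347885
t: 14.22
lane xy mm [13.1  2.1] z 0.0595 yaw 0.1304 F fwd/left/up [-1.9  4.3] 6.1 M [0.85 0.55 0.29] t 14.2167 0.011022311185533326
```

```bash
python3 -m inch '[{"slide":[-1,0,0],"rot":[0,0,0],"claw":8},{"slide":[-1.5,0,0],"rot":[0,0,0],"claw":8},{"slide":[-1.5,0,0],"rot":[0,0,0],"claw":8}]'|head -1;python3 s.py;python3 -m inch '[{"slide":[-1,0,0],"rot":[0,0,0],"claw":8},{"slide":[-1.5,0,0],"rot":[0,0,0],"claw":8},{"slide":[-1.5,0,0],"rot":[0,0,0],"claw":8}]'|head -1;python3 s.py
```

```text
t: 14.47
lane xy mm [14.6  2.1] z 0.0596 yaw 0.1304 F fwd/left/up [-2.4  3.8] 5.3 M [0.85 0.53 0.31] t 14.4667 0.011212605361228582
t: 14.72
lane xy mm [16.1  2.1] z 0.0595 yaw 0.1303 F fwd/left/up [-2.4  3.5] 5.8 M [0.91 0.58 0.3 ] t 14.7167 0.011579621765857561
```

```bash
python3 -m inch '[{"slide":[-1,0,0],"rot":[0,0,0],"claw":8},{"slide":[-1.5,0,0],"rot":[0,0,0],"claw":8},{"slide":[-1.5,0,0],"rot":[0,0,0],"claw":8}]'|head -1;python3 s.py;python3 -m inch '[{"slide":[-1,0,0],"rot":[0,0,0],"claw":8},{"slide":[-1.5,0,0],"rot":[0,0,0],"claw":8},{"slide":[-1.5,0,0],"rot":[0,0,0],"claw":8}]'|head -1;python3 s.py
```

```text
t: 14.97
lane xy mm [17.6  2.1] z 0.0595 yaw 0.1304 F fwd/left/up [-2.2  4.2] 4.9 M [0.82 0.54 0.27] t 14.9667 0.011649970597152644
t: 15.22
lane xy mm [18.7  2.2] z 0.0595 yaw 0.1303 F fwd/left/up [-4.4  4.2] 6.2 M [0.9  0.8  0.26] t 15.2167 0.01132255480726557
```

Ejector touch at about 18 mm, so the snap should come near 23 to 24.

```bash
python3 -m inch '[{"slide":[-1,0,0],"rot":[0,0,0],"claw":8},{"slide":[-1.5,0,0],"rot":[0,0,0],"claw":8},{"slide":[-1.5,0,0],"rot":[0,0,0],"claw":8}]'|head -1;python3 s.py;python3 -m inch '[{"slide":[-1,0,0],"rot":[0,0,0],"claw":8},{"slide":[-1,0,0],"rot":[0,0,0],"claw":8}]'|head -1;python3 s.py
```

```text
t: 15.47
lane xy mm [19.8  2.2] z 0.0595 yaw 0.1304 F fwd/left/up [-6.3  4.8] 8.2 M [0.84 1.25 0.27] t 15.4667 0.01076006680670219
t: 15.63
lane xy mm [20.7  2.2] z 0.0595 yaw 0.1304 F fwd/left/up [-6.5  4.9] 9.2 M [0.84 1.34 0.26] t 15.6333 0.01115557916121882
```

```bash
python3 -m inch '[{"slide":[-1,0,0],"rot":[0,0,0],"claw":8},{"slide":[-1,0,0],"rot":[0,0,0],"claw":8}]'|head -1;python3 s.py
```

```text
t: 15.8
lane xy mm [21.5  2.3] z 0.0595 yaw 0.1305 F fwd/left/up [-8.   5.3] 8.5 M [0.93 1.46 0.31] t 15.8 0.011317767559284467
```

```bash
python3 -m inch '[{"slide":[-1,0,0],"rot":[0,0,0],"claw":8},{"slide":[-1,0,0],"rot":[0,0,0],"claw":8}]'|head -1;python3 s.py;python3 -m inch '[{"slide":[-0.8,0,0],"rot":[0,0,0],"claw":8},{"slide":[-0.8,0,0],"rot":[0,0,0],"claw":8}]'|head -1;python3 s.py
```

```text
t: 15.97
lane xy mm [22.4  2.3] z 0.0595 yaw 0.1304 F fwd/left/up [-8.   4.3] 10.6 M [0.78 1.61 0.22] t 15.9667 0.011167439185420628
t: 16.13
lane xy mm [23.   2.3] z 0.0595 yaw 0.1304 F fwd/left/up [-9.3  5.2] 9.4 M [0.77 1.65 0.28] t 16.1333 0.010966910990007574
```

```bash
python3 -m inch '[{"slide":[-0.8,0,0],"rot":[0,0,0],"claw":8},{"slide":[-0.8,0,0],"rot":[0,0,0],"claw":8}]'|head -1;python3 s.py
```

```text
t: 16.3
lane xy mm [24.   2.1] z 0.0594 yaw 0.1304 F fwd/left/up [-8.1  3.1] 8.4 M [0.62 1.49 0.21] t 16.3 0.011344310606729186
```

```bash
python3 -m inch '[{"slide":[-0.8,0,0],"rot":[0,0,0],"claw":8},{"slide":[-0.8,0,0],"rot":[0,0,0],"claw":8}]'|head -1;python3 s.py
```

```text
t: 16.47
lane xy mm [24.6  2.1] z 0.0594 yaw 0.1304 F fwd/left/up [-8.4  3.6] 8.7 M [0.37 1.67 0.14] t 16.4667 0.011217759511798162
```

Side force and moment dropped at about 23.5–24, so it probably clicked. I go 0.6 mm further and then ease back to test the hold.

```bash
python3 -m inch '[{"slide":[-0.6,0,0],"rot":[0,0,0],"claw":8},{"slide":[-0.6,0,0],"rot":[0,0,0],"claw":8}]'|head -1;python3 s.py; python3 -m inch '[{"slide":[0.7,0,0],"rot":[0,0,0],"claw":8},{"slide":[1.4,0,0],"rot":[0,0,0],"claw":8},{"slide":[2,0,0],"rot":[0,0,0],"claw":8},{"slide":[2,0,0],"rot":[0,0,0],"claw":8}]'|head -1;python3 s.py
```

```text
t: 16.63
lane xy mm [25.  2.] z 0.0594 yaw 0.1304 F fwd/left/up [-9.6  2.7] 8.4 M [0.29 1.7  0.12] t 16.6333 0.011221587508165492
t: 16.97
lane xy mm [23.9  1.9] z 0.0594 yaw 0.1302 F fwd/left/up [-5.4  1.8] 5.3 M [0.34 0.94 0.13] t 16.9667 0.011339666901384203
```

```bash
python3 -m inch '[{"slide":[0.6,0,0],"rot":[0,0,0],"claw":8},{"slide":[1.2,0,0],"rot":[0,0,0],"claw":8},{"slide":[1.2,0,0],"rot":[0,0,0],"claw":8}]'|head -1;python3 s.py; python3 -m inch '[{"slide":[1,0,0],"rot":[0,0,0],"claw":8},{"slide":[1,0,0],"rot":[0,0,0],"claw":8}]'|head -1;python3 s.py
```

```text
t: 17.22
lane xy mm [23.4  1.8] z 0.0594 yaw 0.1302 F fwd/left/up [-2.   1.6] 3.6 M [0.35 0.34 0.15] t 17.2167 0.0112243790204587
t: 17.38
lane xy mm [23.1  1.8] z 0.0594 yaw 0.1303 F fwd/left/up [ 3.8 -0. ] -0.7 M [ 0.41 -0.7   0.17] t 17.3833 0.01142515814442337
```

It holds: pulling back builds a forward force and the rack stays at 23 mm. Relax the pull, release and lift.

```bash
python3 -m inch '[{"slide":[-0.7,0,0],"rot":[0,0,0],"claw":8},{"slide":[-0.7,0,0],"rot":[0,0,0],"claw":32},{"slide":[-0.7,0,0],"rot":[0,0,0],"claw":32},{"slide":[-0.7,0,0],"rot":[0,0,0],"claw":32},{"slide":[-0.7,0,0],"rot":[0,0,0],"claw":32},{"slide":[-0.7,0,0],"rot":[0,0,0],"claw":32}]';python3 s.py; python3 -m inch '[{"slide":[0,0,-15],"rot":[0,0,0],"claw":32},{"slide":[0,0,-40],"rot":[0,0,0],"claw":32},{"slide":[0,0,-80],"rot":[0,0,0],"claw":32},{"slide":[0,0,-120],"rot":[0,0,0],"claw":32},{"slide":[40,0,-140],"rot":[0,0,0],"claw":32},{"slide":[80,0,-140],"rot":[0,0,0],"claw":32},{"slide":[120,0,-140],"rot":[0,0,0],"claw":32},{"slide":[150,0,-140],"rot":[0,0,0],"claw":32}]'; python3 s.py; python3 -m inch '[{"slide":[0,-40,0],"rot":[0,0,0],"claw":32},{"slide":[0,-80,0],"rot":[0,0,0],"claw":32},{"slide":[0,-120,0],"rot":[0,0,0],"claw":32},{"slide":[0,-160,0],"rot":[0,0,0],"claw":32},{"slide":[0,-160,0],"rot":[0,0,0],"claw":32},{"slide":[0,-160,0],"rot":[0,0,0],"claw":32}]'|head -1; python3 - <<'E'
from h import *
ims=[cv2.resize(camera(c)[r:r+90,q:q+120,::-1],(400,300),interpolation=2) for c,r,q in(("top",145,180),("side",140,190))]
cv2.imwrite("pics/e.png",np.hstack(ims))
E
```

```text
t: 17.88
tcp_pos: [0.5844, 0.0834, 0.0593]
ee_rot: [-0.065, 0.998, 0.0, -0.0]
force: [0.5, 0.6, -0.1]
gripper_width: 0.0314
finger_force: 0.0
lane xy mm [22.8  1.9] z 0.0593 yaw 0.1304 F fwd/left/up [0.5 0.5] -0.1 M [0.04 0.01 0.01] t 17.8833 0.031447464625157164
t: 18.55
tcp_pos: [0.4326, 0.0638, 0.1996]
ee_rot: [-0.065, 0.998, 0.0, -0.0]
force: [1.2, -0.9, 1.2]
gripper_width: 0.0318
finger_force: 0.0
lane xy mm [-130.2    2.2] z 0.1996 yaw 0.1305 F fwd/left/up [ 1.1 -1. ] 1.2 M [ 0.05 -0.04  0.01] t 18.55 0.03183697318397465
t: 19.05
```

View pics/e.png

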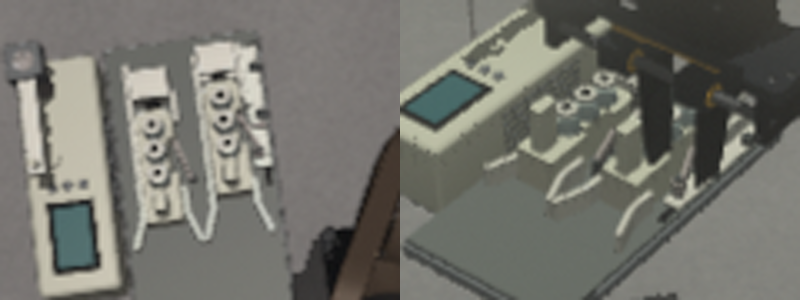

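The final view shows the rack straight in the right lane against the block, at about (222,120) in the crop. The pawl reaches into its side and the other rack has not moved. I'm handing in.

```bash
python3 -c "
from workcell import *
print(finish_job())"
```

```text
the job is handed in; nothing more can be done
None
```

The rack is loaded in the empty lane: I felt the click, a gentle pull back showed the catch holding, and I let go and handed the job in; the judging result was not shown.

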